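# Stroke six flip caps shut along a curved tube rack

### The arm

A 7-joint arm with a two-finger parallel gripper is mounted at the origin on the work surface. World frame = base frame: x ahead of the robot, y to its left, z up, the work surface at z = 0. Lengths are in m, angles in rad, forces in N, time in s.
With the tool pointing down it reaches from about 0.425 to 0.925 m from the base axis. Payload 6.8 kg.
Tool frame: the origin (TCP) lies on the centre line of the jaws, within the pads' length; the fingertips stand 22 mm ahead of it and the grasp point (between the pads) lies 3 mm ahead of it; z points along the fingers, y is the direction in which the jaws open and shut (so a half turn about z gives the same grasp; the last joint's range is limited). The gripper opens to 88 mm and grips with 3 to 60 N. Pads are 20 mm wide; open, the fingers measure 115 mm over their backs; the gripper's body (75 mm by 178 mm) begins 61 mm behind the grasp point.
Start: joints at [1.187, 0.477, 0.022, 1.555, -0.011, 1.109, -0.083], TCP at [0.184, -0.65, 0.245] pointing down, gripper open.
Joint ranges: [-2.96, 2.96], [-0.34, 2.1], [-1.41, 1.46], [0.24, 2.44], [-1.37, 4.51], [0.17, 1.92], [-2.96, 2.96]. Speed limits (rad/s): [2.39, 2.39, 3.14, 3.14, 3.14, 3.14, 3.14].

### API

Orientations are given as a unit quaternion [x, y, z, w].
In Python, from bench import arm, optics, job gives the robot as it stands.
- The arm moves only by the shell command python3 -m jog 'ROWS'. ROWS is JSON, a list of rows, each a list of 5 numbers: the finger opening in mm, from 0 to 87.8, then the shift along the tool's x, y, z in mm, then the turn about the tool's z in rad. A call has 1 to 20 rows; each row shifts and turns the commanded pose from where the row before left it, along the tool's axes as they then stand; what a row does not reach is not made up. A row lasts 1/10 s, in which the tool goes at most 50 mm and 8.59 degrees, less where a joint would pass 70% of its speed; a pose out of reach is approached as far as the arm can. A call with a gripper value outside its range is refused whole. The fingers move at their own pace and stop on an object; the grip force is fixed at half the most. Time passes only in rows, so rows that do not move let the fingers close. It gives the time, the measured TCP pose, the force and the opening at its end, in the units of the state.
- arm.read_state(): the state, without advancing time (a new reading comes with each control period).
- optics.get_image(name): name is "side" or "top" or "wrist"; returns a dict with "color" (480x640x3 uint8, red, green, blue), "fx", "fy", "cx", "cy" (pixels), "extrinsics" (4x4, takes a point from camera to world coordinates). Camera axes: x right, y down, z forward; pixel columns grow to the right and rows downward; lengths in m; the calibration is good to about 2 mm. The wrist camera is an equidistant fisheye: a pixel r from the principal point sees the ray r / f radians off the axis. A picture is of the moment at which its call begins. There is no depth.
- job.close_job(): hands the job in, once; it reports no verdict.
The state is a dict: "clock": time; "joint_pos": joint angles; "qvel": joint speeds; "joint_torque": joint torques, N m; "ee_pos": TCP position; "orientation": TCP orientation; "contact_force": force on the tool from outside, world axes, zero at the start; "torque": the same for the moment, N m; "opening": opening from 0.0 (shut) to 1.0 (fully open).
Only numpy, scipy, OpenCV 4.12 (cv2) and the standard library are available. Lean on these libraries where they do the work, as an engineer would, in place of code of your own. Each camera call takes 0.05 s, during which the arm holds its last target.

### The job

The six sample tubes in the crescent-shaped rack have been left with their flip caps standing open: trace the curved row lightly with your fingertips, just above the tube mouths, so that each cap tips over its hinge and drops shut, one after the other, beginning at the end of the row where the hinge sides of the caps come first and following the curve to the other end. Do not grip, lift, tip or shift the rack, leave the other things on the bench as they are, and finish clear of everything.

Things in the scene. Friction and masses are not known exactly. Their poses are not given: they have to be found in the camera images.
- rack: Loose crescent-shaped aluminium rack, 230 x 50 mm, 1 kg; slides if pushed hard. Six upright 28 mm tubes are fixed in one curved row: an arc of radius 125 mm about the rack-frame point (-112, 0) mm, 42 mm from tube to tube. Origin on its underside near the middle of the row, z up; the row runs counter-clockwise seen from above, from tube 1 (towards -y of the rack) to tube 6 (towards +y).
- mouth1 (a point): Centre of the mouth of tube 1 (of 1 to 6 along the row), on the level where its flip cap seats, 110 mm above the table. The cap, when shut, is a flat steel disc of 32 mm diameter and 5 mm thickness on this point, so its top lies 115 mm above the table.
- mouth2 (a point): Centre of the mouth of tube 2 (of 1 to 6 along the row), on the level where its flip cap seats, 110 mm above the table. The cap, when shut, is a flat steel disc of 32 mm diameter and 5 mm thickness on this point, so its top lies 115 mm above the table.
- mouth3 (a point): Centre of the mouth of tube 3 (of 1 to 6 along the row), on the level where its flip cap seats, 110 mm above the table. The cap, when shut, is a flat steel disc of 32 mm diameter and 5 mm thickness on this point, so its top lies 115 mm above the table.
- mouth4 (a point): Centre of the mouth of tube 4 (of 1 to 6 along the row), on the level where its flip cap seats, 110 mm above the table. The cap, when shut, is a flat steel disc of 32 mm diameter and 5 mm thickness on this point, so its top lies 115 mm above the table.
- mouth5 (a point): Centre of the mouth of tube 5 (of 1 to 6 along the row), on the level where its flip cap seats, 110 mm above the table. The cap, when shut, is a flat steel disc of 32 mm diameter and 5 mm thickness on this point, so its top lies 115 mm above the table.
- mouth6 (a point): Centre of the mouth of tube 6 (of 1 to 6 along the row), on the level where its flip cap seats, 110 mm above the table. The cap, when shut, is a flat steel disc of 32 mm diameter and 5 mm thickness on this point, so its top lies 115 mm above the table.
- cap1 (a joint): Flip cap of tube 1: 0 = shut flat, 1.2 to 1.6 at the start: standing open; 1.6 is its stop, upright (tip up to 145 mm above table). Hinge: level with the mouth, 17 mm from its centre along the row towards the tube-1 end, square to the row; it shuts by tipping towards the tube-6 end. Steel, 25 g, stiff hinge: it stays where left above about 0.8 rad and drops shut by its weight below; 0.2 N moves it.
- cap2 (a joint): Flip cap of tube 2: 0 = shut flat, 1.2 to 1.6 at the start: standing open; 1.6 is its stop, upright (tip up to 145 mm above table). Hinge: level with the mouth, 17 mm from its centre along the row towards the tube-1 end, square to the row; it shuts by tipping towards the tube-6 end. Steel, 25 g, stiff hinge: it stays where left above about 0.8 rad and drops shut by its weight below; 0.2 N moves it.
- cap3 (a joint): Flip cap of tube 3: 0 = shut flat, 1.2 to 1.6 at the start: standing open; 1.6 is its stop, upright (tip up to 145 mm above table). Hinge: level with the mouth, 17 mm from its centre along the row towards the tube-1 end, square to the row; it shuts by tipping towards the tube-6 end. Steel, 25 g, stiff hinge: it stays where left above about 0.8 rad and drops shut by its weight below; 0.2 N moves it.
- cap4 (a joint): Flip cap of tube 4: 0 = shut flat, 1.2 to 1.6 at the start: standing open; 1.6 is its stop, upright (tip up to 145 mm above table). Hinge: level with the mouth, 17 mm from its centre along the row towards the tube-1 end, square to the row; it shuts by tipping towards the tube-6 end. Steel, 25 g, stiff hinge: it stays where left above about 0.8 rad and drops shut by its weight below; 0.2 N moves it.
- cap5 (a joint): Flip cap of tube 5: 0 = shut flat, 1.2 to 1.6 at the start: standing open; 1.6 is its stop, upright (tip up to 145 mm above table). Hinge: level with the mouth, 17 mm from its centre along the row towards the tube-1 end, square to the row; it shuts by tipping towards the tube-6 end. Steel, 25 g, stiff hinge: it stays where left above about 0.8 rad and drops shut by its weight below; 0.2 N moves it.
- cap6 (a joint): Flip cap of tube 6: 0 = shut flat, 1.2 to 1.6 at the start: standing open; 1.6 is its stop, upright (tip up to 145 mm above table). Hinge: level with the mouth, 17 mm from its centre along the row towards the tube-1 end, square to the row; it shuts by tipping towards the tube-6 end. Steel, 25 g, stiff hinge: it stays where left above about 0.8 rad and drops shut by its weight below; 0.2 N moves it.
- beaker: Bystander: glass beaker, 68 mm wide, 90 mm tall, in the hollow of the crescent. Origin: centre of its underside.
- jar: Bystander: amber jar, 44 mm wide, 80 mm tall, outside the crescent's bow. Origin: centre of its underside.
- stopper: Bystander: cork stopper, 30 mm wide, 28 mm tall, outside the crescent near the low-numbered tubes. Origin: centre of its underside.
- wash_bottle: Bystander: white bottle, 68 mm wide, 170 mm tall, away from the rack. Origin: centre of its underside.
- amber_bottle: Bystander: amber bottle, 72 mm wide, 160 mm tall, away from the rack. Origin: centre of its underside.
- weight: Bystander: brass weight, 44 mm wide, 60 mm tall, away from the rack. Origin: centre of its underside.
- spatula: Bystander: spatula 190 mm long lying on the table, away from the rack. Origin: on its length, at its underside.

How it is judged:
By the outcome, as a careful person would: the job done as asked, in the order asked, and still so for the second after the job is handed in, with the robot touching nothing.
It also fails if it takes over 48 s, if anything falls off the work surface, if the arm or the gripper's body presses on something with over 40 N, if the wrist force passes 120 N, or if a joint passes its speed limit or range.

## Working session

There is one attempt and no reset: what is moved stays moved. The work goes in short steps, Python scripts to look and compute and a shell command to move; the robot and the scene stay as the last step left them, time stands still between calls to the robot, and variables do not carry over. Pictures are saved under pics/ and viewed, and the job is handed in when it is done.

```bash
ls; mkdir -p pics; python3 - <<'E'
from bench import arm, optics, job
import cv2,numpy as np
s=arm.read_state();print({k:np.round(v,3).tolist() for k,v in s.items()})
for n in ["top","side","wrist"]:
    d=optics.get_image(n);cv2.imwrite(f"pics/{n}0.png",d["color"][:,:,::-1]);print(n,d["fx"],d["fy"],d["cx"],d["cy"],np.round(d["extrinsics"],3).tolist())
E
```

```text
pics
{'clock': 0.0, 'joint_pos': [1.187, 0.478, 0.022, 1.556, -0.012, 1.109, -0.083], 'qvel': [-0.0, 0.001, -0.001, 0.001, -0.002, -0.001, -0.0], 'joint_torque': [-0.001, -58.286, 1.534, -27.261, -0.054, 0.017, 0.0], 'ee_pos': [0.184, -0.649, 0.244], 'orientation': [0.991, 0.137, -0.0, -0.001], 'contact_force': [0.096, -0.104, -0.524], 'torque': [0.015, 0.026, -0.032], 'opening': 0.999}
top 569.3347141915717 569.3347141915717 322.1095112344686 236.0897623964299 [[-0.063, -0.974, 0.218, 0.298], [-0.998, 0.063, -0.007, 0.013], [-0.007, -0.218, -0.976, 1.275], [0.0, 0.0, 0.0, 1.0]]
side 498.7883185462343 498.7883185462343 306.34693129726816 240.78114473729283 [[-0.808, -0.319, 0.496, 0.027], [-0.589, 0.403, -0.7, 0.719], [0.024, -0.858, -0.514, 0.617], [0.0, 0.0, 0.0, 1.0]]
wrist 371.64829954431775 371.64829954431775 323.0253801757644 233.7554639426273 [[0.273, -0.927, -0.259, 0.254], [-0.962, -0.263, -0.072, -0.629], [-0.001, 0.269, -0.963, 0.384], [0.0, 0.0, 0.0, 1.0]]
```

View pics/top0.png

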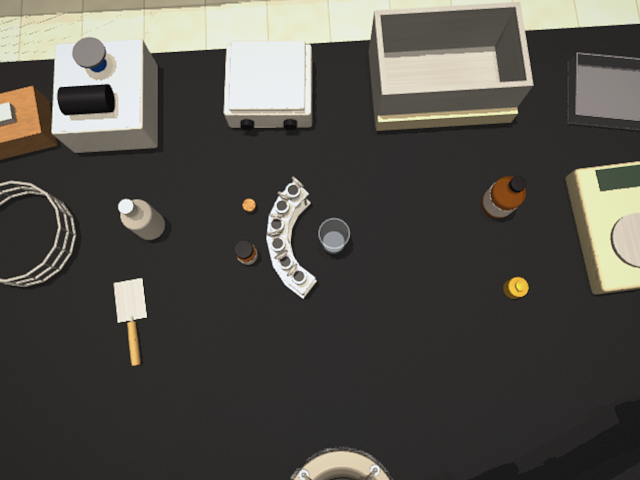

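View pics/side0.png

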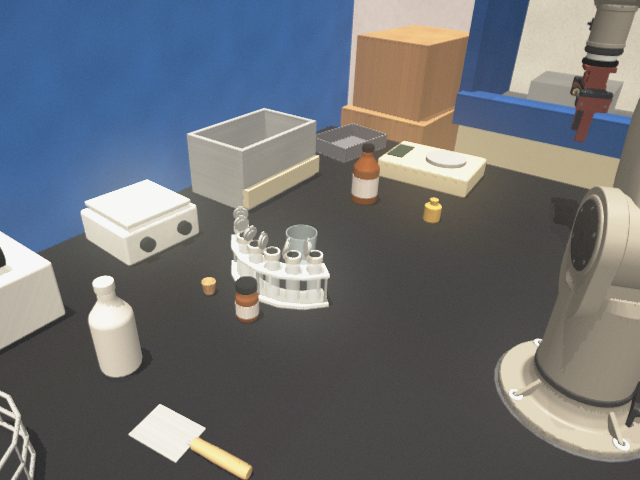

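```bash
python3 - <<'E'
import cv2
a=cv2.imread("pics/top0.png")[170:305,220:360];cv2.imwrite("pics/topz.png",cv2.resize(a,None,fx=4.4,fy=4.4,interpolation=cv2.INTER_CUBIC))
a=cv2.imread("pics/side0.png")[195:325,190:340];cv2.imwrite("pics/sidez.png",cv2.resize(a,None,fx=4.4,fy=4.4,interpolation=cv2.INTER_CUBIC))
E
```

```text
(no output)
```

View pics/topz.png

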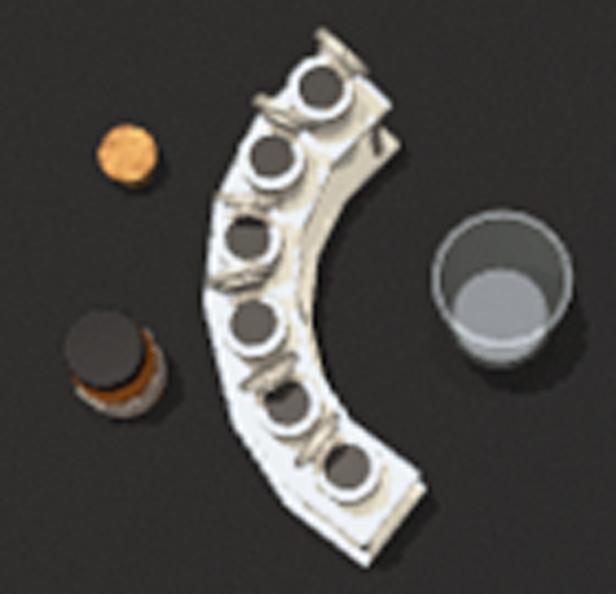

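View pics/sidez.png

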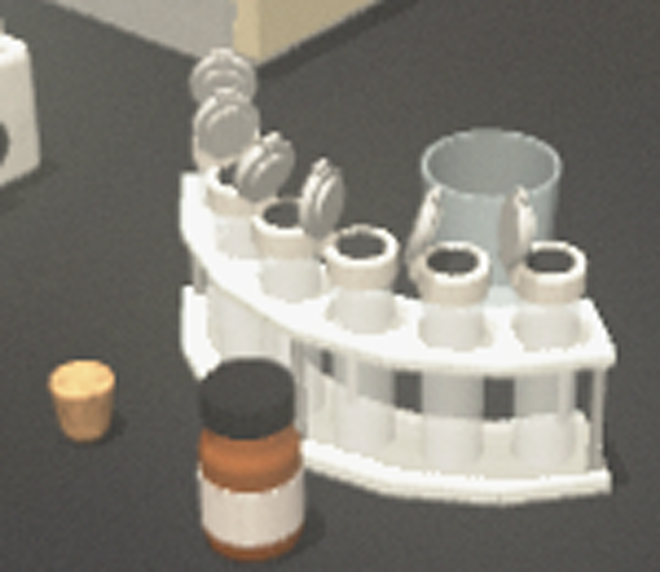

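View pics/wrist0.png

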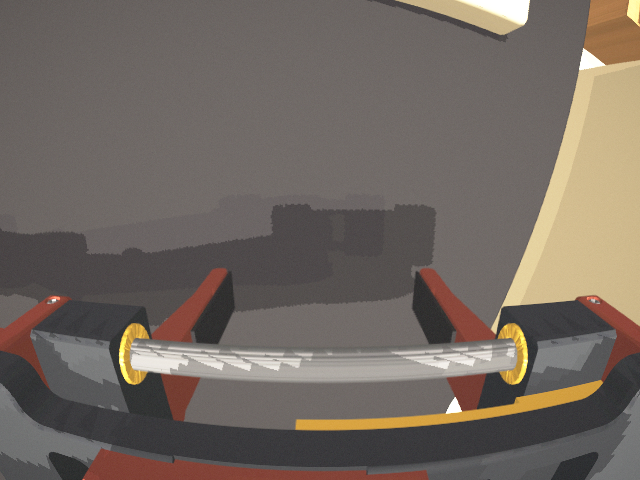

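```bash
cat > h.py <<'E'
import numpy as np,cv2
from bench import optics,arm
ang=(np.arange(6)-2.5)*0.042/0.125
def model(a=ang): 
    a=np.asarray(a); return np.c_[-.112+.125*np.cos(a),.125*np.sin(a)]
def ray(d,uv,z):
    E=np.array(d["extrinsics"]);uv=np.atleast_2d(uv).astype(float)
    r=np.c_[(uv[:,0]-d["cx"])/d["fx"],(uv[:,1]-d["cy"])/d["fy"],np.ones(len(uv))]@E[:3,:3].T
    return E[:3,3]+r*((z-E[2,3])/r[:,2])[:,None]
def proj(d,P):
    E=np.array(d["extrinsics"]);p=(np.atleast_2d(P)-E[:3,3])@E[:3,:3]
    return np.c_[p[:,0]/p[:,2]*d["fx"]+d["cx"],p[:,1]/p[:,2]*d["fy"]+d["cy"]]
def fit(M,P):
    mc,pc=M.mean(0),P.mean(0);H=(M-mc).T@(P-pc)
    th=np.arctan2(H[0,1]-H[1,0],H[0,0]+H[1,1]);R=np.array([[np.cos(th),-np.sin(th)],[np.sin(th),np.cos(th)]])
    return th,R,pc-R@mc
E
python3 - <<'E'
from h import *
d=optics.get_image("top");g=cv2.cvtColor(d["color"],cv2.COLOR_RGB2GRAY)
x0,y0=262,170
c=g[y0:305,x0:322]
big=cv2.resize(c,None,fx=4,fy=4,interpolation=cv2.INTER_CUBIC)
m=((big<140)).astype(np.uint8)
n,l,st,ce=cv2.connectedComponentsWithStats(m,connectivity=4)
for i in range(n):
    if 400<st[i,4]<5000: print(st[i],np.round((ce[i]+.5)/4-.5+[x0,y0],2))
E
```

```text
[ 104   60   40   39 1247] [292.58 189.38]
[  59  122   40   39 1216] [281.3  205.01]
[ 62 157  47  31 422] [283.49 213.08]
[  37  195   40   41 1315] [275.93 223.33]
[  42  272   41   42 1311] [277.08 242.79]
[ 52 308  49  46 562] [280.44 251.67]
[  66  339   47   48 1399] [284.53 260.64]
[ 125  403   43   41 1349] [298.17 275.42]
```

```bash
python3 - <<'E'
from h import *
d=optics.get_image("top")
uv=np.array([[292.58,189.38],[281.3,205.01],[275.93,223.33],[277.08,242.79],[284.53,260.64],[298.17,275.42]])
P=ray(d,uv,.11);print(np.round(P*1000,1));print(np.linalg.norm(np.diff(P,axis=0),axis=1)*1000)
th,R,t=fit(model(),P[:,:2]);Q=model()@R.T+t
print(th,t,np.round((Q-P[:,:2])*1000,1));print(np.round(Q*1000,1));print("center",R@[-.112,0]+t)
ds=optics.get_image("side")
im=ds["color"][:,:,::-1].copy()
f=4;x0,y0=190,195
z=cv2.resize(im[195:325,190:340],None,fx=f,fy=f,interpolation=cv2.INTER_CUBIC)
for p in proj(ds,np.c_[Q,np.full(6,.11)]):
    q=((p-[x0,y0]+.5)*f).astype(int);cv2.circle(z,tuple(int(v) for v in q),3,(0,0,255),-1)
cv2.imwrite("pics/chk.png",z)
# bystanders
print("stopper",ray(d,[249,205],.028),"jar top",ray(d,[244,249],.08),"beaker rim",ray(d,[334,232],.09))
E
```

```text
[[664.3  61.5 110. ]
 [631.3  87.2 110. ]
 [592.  100.4 110. ]
 [549.9  99.9 110. ]
 [511.   86.2 110. ]
 [478.3  59.6 110. ]]
[41.86345894 41.45264079 42.0554308  41.2183084  42.21508253]
1.580629176141477 [0.57105751 0.08911732] [[ 0.1 -0.1]
 [ 0.2 -0.1]
 [-0.1  0.1]
 [ 0.1  0.2]
 [-0.3 -0.2]
 [-0.   0. ]]
[[664.4  61.5]
 [631.4  87.2]
 [591.8 100.6]
 [550.  100.2]
 [510.7  86. ]
 [478.3  59.6]]
center [ 0.57215877 -0.02287726]
stopper [[0.6594862  0.16578773 0.028     ]] jar top [[0.54737436 0.1735513  0.08      ]] beaker rim [[ 0.56992002 -0.02104741  0.09      ]]
```

View pics/chk.png

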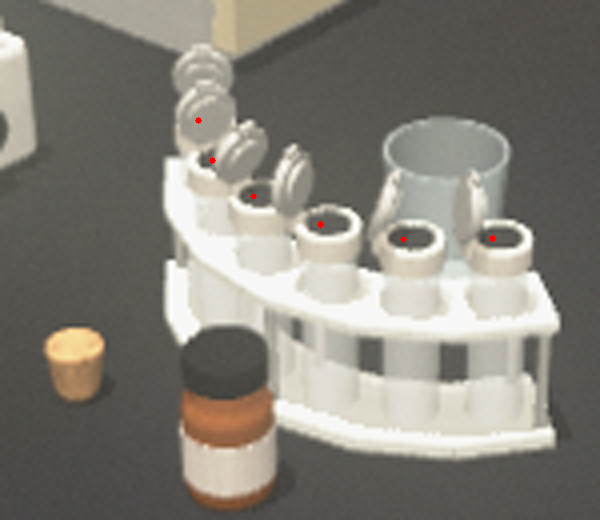

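```bash
python3 - <<'E'
from h import *
from scipy.spatial.transform import Rotation as Rn
d=optics.get_image("top")
for n,uv in dict(boxfront=[(376,128),(518,118)],boxfront_top=[(372,106),(530,85)],plate=[(228,127),(310,129)],bottle=[(500,212)],weight=[(516,290)]).items():
  print(n,[np.round(ray(d,u,z)[0,:2],3).tolist() for u in uv for z in (0,.15)])
s=arm.read_state();Rm=Rn.from_quat(s["orientation"]).as_matrix();print(np.round(Rm,4).tolist(),s["ee_pos"])
print("psi",np.arctan2(Rm[1,0],Rm[0,0]))
c=np.array([.5717,-.0232]);phi=.30
g=c+.125*np.array([np.cos(phi),np.sin(phi)]);g=np.r_[g,.245]
print(g,Rm.T@(g-s["ee_pos"])*1000)
E
```

```text
boxfront [[0.839, -0.141], [0.775, -0.123], [0.842, -0.483], [0.778, -0.425]]
boxfront_top [[0.896, -0.136], [0.826, -0.119], [0.926, -0.524], [0.852, -0.461]]
plate [[0.865, 0.213], [0.798, 0.189], [0.847, 0.017], [0.782, 0.016]]
bottle [[0.613, -0.41], [0.576, -0.36]]
weight [[0.431, -0.422], [0.415, -0.371]]
[[0.9622, 0.2722, -0.0001], [0.2722, -0.9622, 0.0003], [-0.0, -0.0003, -1.0]] [ 0.18375939 -0.64941746  0.24446219]
psi 0.2756981061459615
[0.69111706 0.01374003 0.245     ] [ 6.68721404e+02 -5.00001491e+02 -3.73533367e-01]
```

```bash
python3 -m jog '[[0,33,-25,0,0],[0,33,-25,0,0],[0,33,-25,0,0],[0,33,-25,0,0],[0,33,-25,0,0],[0,33,-25,0,0],[0,33,-25,0,0],[0,33,-25,0,0],[0,33,-25,0,0],[0,33,-25,0,0],[0,33,-25,0,0],[0,33,-25,0,0],[0,33,-25,0,0],[0,33,-25,0,0],[0,33,-25,0,0],[0,33,-25,0,0],[0,33,-25,0,0],[0,33,-25,0,0],[0,20,-12,0,0],[0,0,0,0,0]]'
```

```text
clock: 2.35
ee_pos: [0.6504, -0.0331, 0.2444]
orientation: [0.99, 0.14, 0.001, -0.001]
contact_force: [-0.6, 0.5, 0.0]
opening: 0.006
```

```bash
cat > g.py <<'E'
from h import *
from scipy.spatial.transform import Rotation as Rn
s=arm.read_state();Rm=Rn.from_quat(s["orientation"]).as_matrix()
p=np.array(s["ee_pos"]);psi=np.arctan2(Rm[1,0],Rm[0,0]);c=np.array([.5717,-.0232])
r=p[:2]-c
print("t",s["clock"],"p",p.round(4),"tiltz",Rm[:,2].round(4),"psi",psi.round(3),"phi",np.arctan2(r[1],r[0]).round(3),"rad",np.hypot(*r).round(4),"F",np.round(s["contact_force"],2),"open",s["opening"],"j",np.round(s["joint_pos"],2))
E
python3 - <<'E'
import g
from g import *
q=np.r_[c+.125*np.array([np.cos(.3),np.sin(.3)]),.146]
print(Rm.T@(q-p)*1000)
for n in ["side","wrist"]: cv2.imwrite(f"pics/{n}1.png",optics.get_image(n)["color"][:,:,::-1])
E
```

```text
t 2.35 p [ 0.6504 -0.0331  0.2444] tiltz [ 8.0e-04  2.4e-03 -1.0e+00] psi 0.281 phi -0.126 rad 0.0793 F [-0.6   0.54  0.01] open 0.005590254204824111 j [ 0.16  0.45 -0.28  1.6   0.13  1.1  -1.44]
[ 51.99429529 -33.51711301  98.56057889]
```

View pics/side1.png

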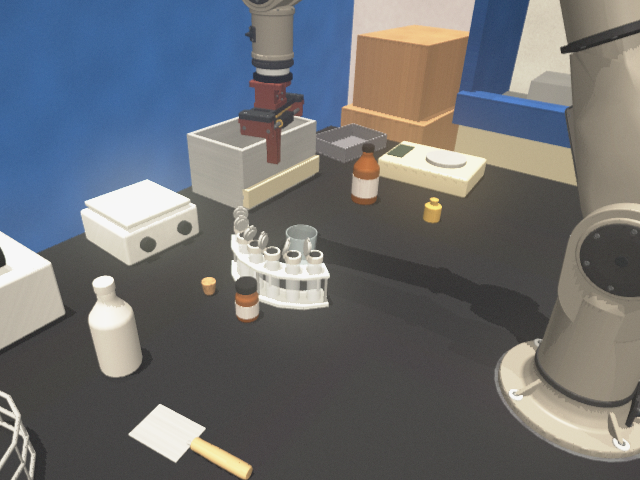

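View pics/wrist1.png

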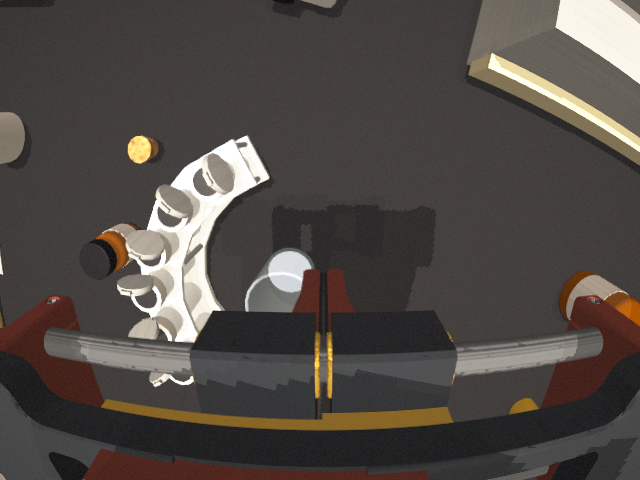

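```bash
python3 -m jog '[[0,13,-8,0,0],[0,13,-9,0,0],[0,13,-8,0,0],[0,13,-9,0,0],[0,0,0,20,0.02],[0,0,0,20,0],[0,0,0,20,0],[0,0,0,20,0],[0,0,0,10,0],[0,0,0,5,0],[0,0,0,0,0]]'; python3 g.py; python3 - <<'E'
from h import *
for n in ["side","wrist"]: cv2.imwrite(f"pics/{n}2.png",optics.get_image(n)["color"][:,:,::-1])
E
```

```text
clock: 3.55
ee_pos: [0.6897, 0.0095, 0.1494]
orientation: [0.992, 0.128, -0.0, -0.0]
contact_force: [-0.7, -0.5, 0.2]
opening: 0.006
t 3.55 p [0.6897 0.0095 0.1494] tiltz [-5.e-04  1.e-04 -1.e+00] psi 0.256 phi 0.27 rad 0.1225 F [-0.68 -0.46  0.18] open 0.0063834985005450685 j [ 0.07  0.61 -0.26  1.58  0.18  0.98 -1.56]
```

View pics/wrist2.png

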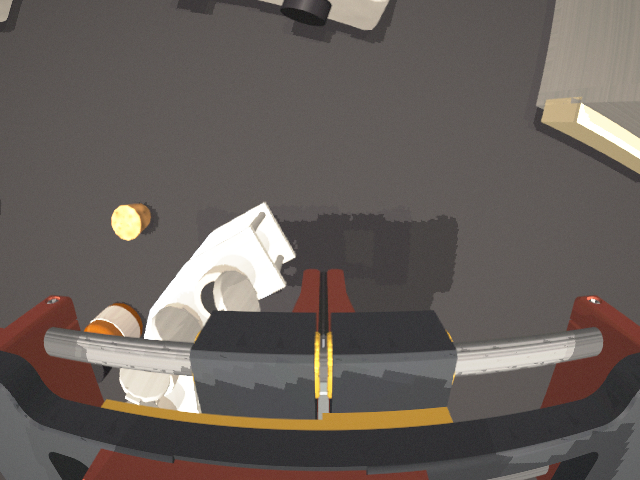

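View pics/side2.png

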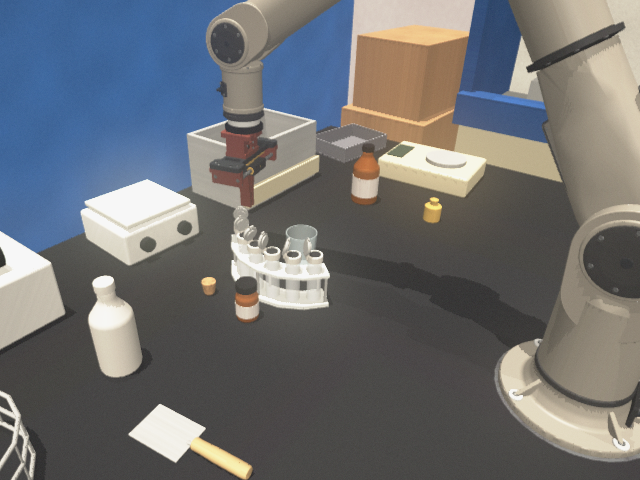

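```bash
python3 -m jog '[[0,2.5,0,3,-0.034],[0,0,-6,0,-0.048],[0,0,-6,0,-0.048],[0,0,-6,0,-0.048],[0,0,-6,0,-0.048],[0,0,-6,0,-0.048],[0,0,-6,0,-0.048],[0,0,-6,0,-0.048],[0,0,-6,0,-0.048],[0,0,-6,0,-0.048]]'; python3 g.py; python3 - <<'E'
from h import *
a=optics.get_image("side")["color"][100:330,150:400,::-1];cv2.imwrite(f"pics/side3.png",cv2.resize(a,None,fx=2.6,fy=2.6))
E
```

```text
clock: 4.65
ee_pos: [0.6676, 0.0575, 0.1474]
orientation: [0.935, 0.355, 0.001, 0.0]
contact_force: [-0.2, 1.7, 1.0]
opening: 0.009
t 4.65 p [0.6676 0.0575 0.1474] tiltz [ 1.4e-03  1.0e-04 -1.0e+00] psi 0.725 phi 0.699 rad 0.1254 F [-0.2   1.75  0.97] open 0.00913948958252483 j [ 0.09  0.59 -0.38  1.63  0.25  0.96 -1.23]
```

View pics/side3.png

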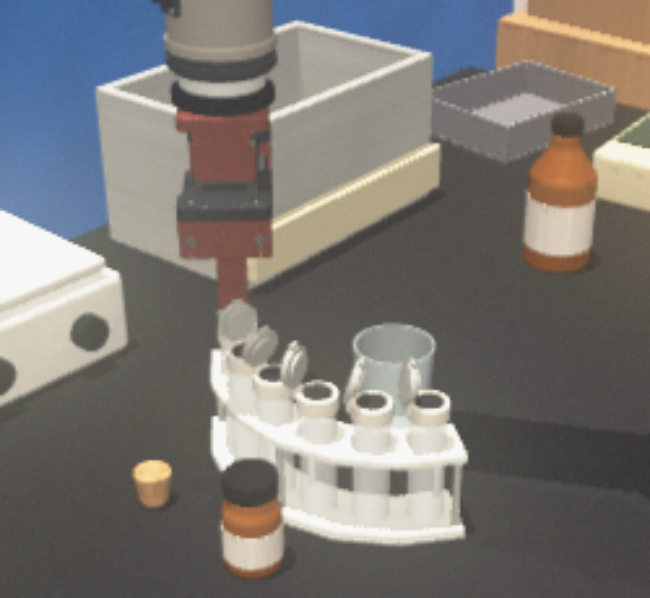

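```bash
python3 -m jog '[[0,0,-6,0,-0.048],[0,0,-6,0,-0.048],[0,0,-6,0,-0.048],[0,0,-6,0,-0.048],[0,0,-6,0,-0.048],[0,0,-6,0,-0.048],[0,0,-6,0,-0.048],[0,0,-6,0,-0.048],[0,0,-6,0,-0.048]]'; python3 g.py; python3 - <<'E'
from h import *
a=optics.get_image("side")["color"][100:330,150:400,::-1];cv2.imwrite(f"pics/side4.png",cv2.resize(a,None,fx=2.6,fy=2.6))
E
```

```text
clock: 5.6
ee_pos: [0.6252, 0.0899, 0.1473]
orientation: [0.838, 0.546, 0.001, 0.0]
contact_force: [-0.1, -0.1, 0.4]
opening: 0.008
t 5.6 p [0.6252 0.0899 0.1473] tiltz [ 1.2e-03  1.0e-04 -1.0e+00] psi 1.156 phi 1.129 rad 0.1251 F [-0.12 -0.13  0.4 ] open 0.007742933711236602 j [ 0.12  0.56 -0.49  1.72  0.32  0.94 -0.92]
```

View pics/side4.png

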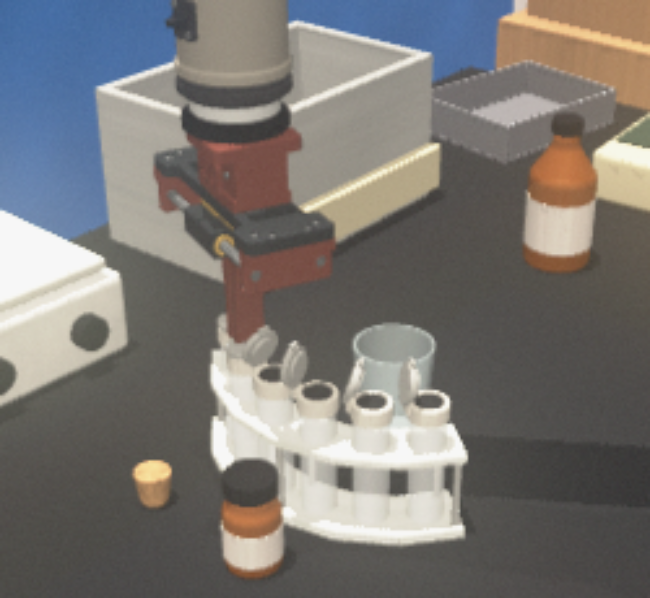

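```bash
python3 - <<'E'
from h import *
a=optics.get_image("side")["color"][195:285,210:320,::-1]
b=optics.get_image("wrist")["color"][:,:,::-1]
a=cv2.resize(a,None,fx=3.5,fy=3.5,interpolation=cv2.INTER_CUBIC);b=b[150:465,100:500]
h=min(a.shape[0],b.shape[0]);cv2.imwrite("pics/s5.png",np.hstack([a[:h],b[:h]]))
E
```

```text
(no output)
```

View pics/s5.png

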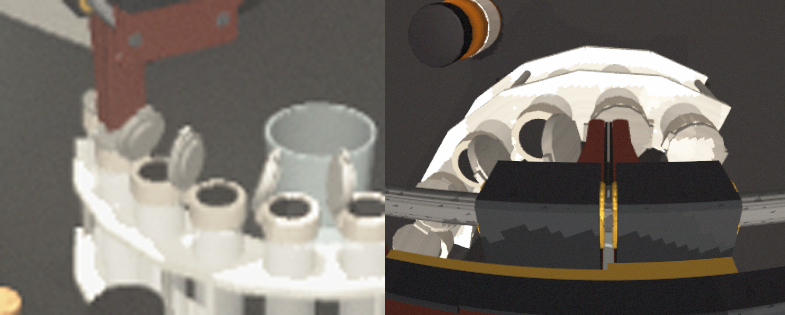

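Caps 1 and 2 are lying flat (wrist view, discs near (690,140) and (615,110) in the montage) and 3–6 are still open. I'll continue along the curve.

```bash
python3 -m jog '[[0,0,-6,0,-0.048],[0,0,-6,0,-0.048],[0,0,-6,0,-0.048],[0,0,-6,0,-0.048],[0,0,-6,0,-0.048],[0,0,-6,0,-0.048],[0,0,-6,0,-0.048],[0,0,-6,0,-0.048],[0,0,-6,0,-0.048],[0,0,-6,0,-0.048],[0,0,-6,0,-0.048],[0,0,-6,0,-0.048],[0,0,-6,0,-0.048],[0,0,-6,0,-0.048]]'; python3 g.py; python3 - <<'E'
from h import *
a=optics.get_image("side")["color"][195:285,210:340,::-1]
b=optics.get_image("wrist")["color"][:,:,::-1]
a=cv2.resize(a,None,fx=3.4,fy=3.4,interpolation=cv2.INTER_CUBIC);b=b[150:465,100:450]
h=min(a.shape[0],b.shape[0]);cv2.imwrite("pics/s6.png",np.hstack([a[:h],b[:h]]))
E
```

```text
clock: 7.15
ee_pos: [0.5433, 0.0983, 0.147]
orientation: [0.611, 0.791, 0.0, 0.0]
contact_force: [0.4, 0.0, -0.1]
opening: 0.005
t 7.15 p [0.5433 0.0983 0.147 ] tiltz [ 9.e-04  0.e+00 -1.e+00] psi 1.826 phi 1.8 rad 0.1248 F [ 0.45  0.03 -0.1 ] open 0.005036200035731692 j [ 0.24  0.48 -0.68  1.91  0.39  0.89 -0.38]
```

View pics/s6.png

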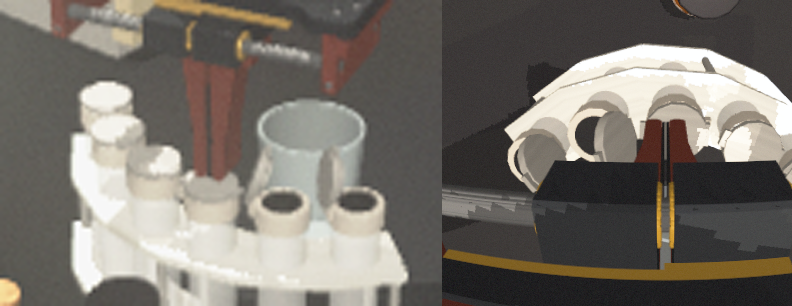

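Caps 1–4 are shut (side crop), 5 and 6 are still open.

```bash
python3 -m jog '[[0,0,-6,0,-0.048],[0,0,-6,0,-0.048],[0,0,-6,0,-0.048],[0,0,-6,0,-0.048],[0,0,-6,0,-0.048],[0,0,-6,0,-0.048],[0,0,-6,0,-0.048],[0,0,-6,0,-0.048],[0,0,-6,0,-0.048],[0,0,-6,0,-0.048],[0,0,-6,0,-0.048],[0,0,-6,0,-0.048],[0,0,-6,0,-0.048],[0,0,-6,0,-0.048]]'; python3 g.py
```

```text
clock: 8.65
ee_pos: [0.474, 0.0541, 0.1469]
orientation: [0.317, 0.949, 0.0, 0.0]
contact_force: [0.8, 0.3, -0.1]
opening: 0.002
t 8.65 p [0.474  0.0541 0.1469] tiltz [ 9.e-04  2.e-04 -1.e+00] psi 2.497 phi 2.473 rad 0.1246 F [ 0.82  0.25 -0.07] open 0.0016069153660428477 j [ 0.48  0.41 -0.87  2.07  0.43  0.85  0.29]
```

```bash
python3 -m jog '[[0,0,-6,0,-0.048],[0,0,-6,0,-0.048],[0,0,-6,0,-0.048],[0,0,-6,0,-0.048],[0,0,-6,0,0],[0,0,-4,0,0],[0,0,0,-20,0],[0,0,0,-30,0],[0,0,0,-30,0],[0,0,0,-20,0],[0,0,0,0,0],[0,0,0,0,0]]'; python3 g.py; python3 - <<'E'
from h import *
a=optics.get_image("side")["color"][190:330,190:340,::-1]
b=optics.get_image("top")["color"][170:310,220:360,::-1]
cv2.imwrite("pics/s7.png",cv2.resize(np.hstack([a,b]),None,fx=2.7,fy=2.7,interpolation=cv2.INTER_CUBIC))
cv2.imwrite("pics/top7.png",optics.get_image("top")["color"][:,:,::-1])
E
```

```text
clock: 9.85
ee_pos: [0.456, 0.0249, 0.2466]
orientation: [0.225, 0.974, -0.0, 0.0]
contact_force: [0.3, -0.7, 1.0]
opening: 0.004
t 9.85 p [0.456  0.0249 0.2466] tiltz [ 8.e-04 -6.e-04 -1.e+00] psi 2.688 phi 2.748 rad 0.1253 F [ 0.29 -0.68  0.99] open 0.004438844940234544 j [ 0.73  0.25 -1.03  2.    0.25  1.02  0.69]
```

View pics/s7.png

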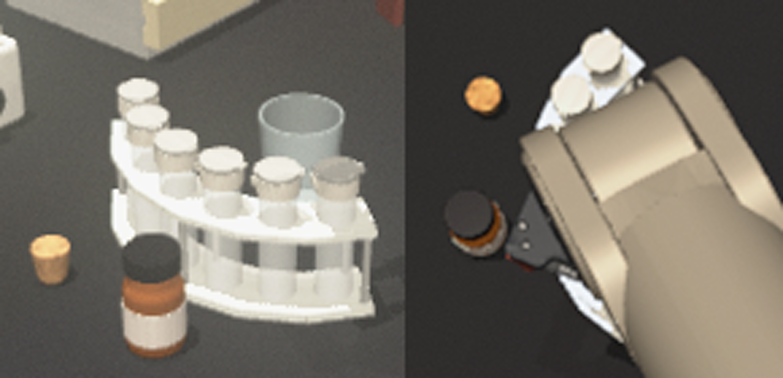

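View pics/top7.png

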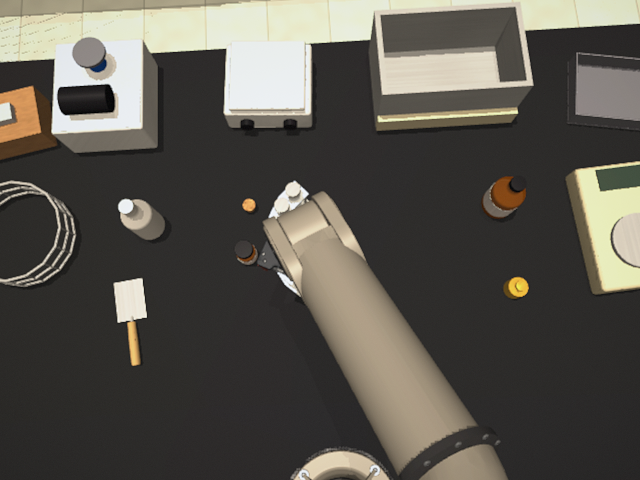

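```bash
python3 -m jog '[[0,-16,-23,0,0],[0,-16,-23,0,0],[0,-16,-23,0,0],[0,-16,-23,0,0],[0,-16,-23,0,0],[0,-16,-23,0,0],[0,-16,-23,0,0],[0,-16,-23,0,0],[0,-16,-23,0,0],[0,-16,-23,0,0],[0,0,0,0,0],[0,0,0,0,0],[0,0,0,0,0]]'; python3 g.py; python3 - <<'E'
from h import *
t=optics.get_image("top")
old=cv2.imread("pics/top0.png");new=t["color"][:,:,::-1]
a=np.hstack([old[170:310,220:360],new[170:310,220:360]])
cv2.imwrite("pics/s8.png",cv2.resize(a,None,fx=2.8,fy=2.8,interpolation=cv2.INTER_CUBIC));cv2.imwrite("pics/top8.png",new)
so=cv2.imread("pics/side0.png");sn=optics.get_image("side")["color"][:,:,::-1]
# shift of the rack's base in side view, and bystander patches
def shift(A,B,x0,y0,x1,y1):
    f=lambda I:cv2.cvtColor(np.ascontiguousarray(I[y0:y1,x0:x1]),cv2.COLOR_BGR2GRAY).astype(np.float32)
    w=cv2.createHanningWindow((x1-x0,y1-y0),cv2.CV_32F);return np.round(cv2.phaseCorrelate(f(A),f(B),w),2)
for n,b in dict(rack=(225,270,335,315),jar=(225,270,268,330),stopper=(190,270,225,305)).items(): print("side",n,shift(so,sn,*b))
for n,b in dict(stopper=(235,190,263,220),jar=(230,235,262,272),weight=(500,272,535,305),bottle=(475,170,535,225)).items(): print("top",n,shift(old,new,*b))
E
```

```text
clock: 11.3
ee_pos: [0.4993, -0.2501, 0.2461]
orientation: [0.223, 0.975, 0.0, -0.001]
contact_force: [0.9, -0.1, 0.0]
opening: 0.0
t 11.3 p [ 0.4993 -0.2501  0.2461] tiltz [-8.e-04  1.e-03 -1.e+00] psi 2.692 phi -1.88 rad 0.2382 F [ 0.9  -0.06  0.05] open 0.0003741407050319551 j [ 1.04  0.41 -0.87  1.79  0.35  1.1   1.16]Traceback (most recent call last):
  File "<stdin>", line 11, in <module>
  File "<stdin>", line 10, in shift
    return _wrapfunc(a, 'round', decimals=decimals, out=out)
    return _wrapit(obj, method, *args, **kwds)
    conv = _array_converter(obj)
ValueError: setting an array element with a sequence. The requested array has an inhomogeneous shape after 1 dimensions. The detected shape was (2,) + inhomogeneous part.
```

View pics/s8.png

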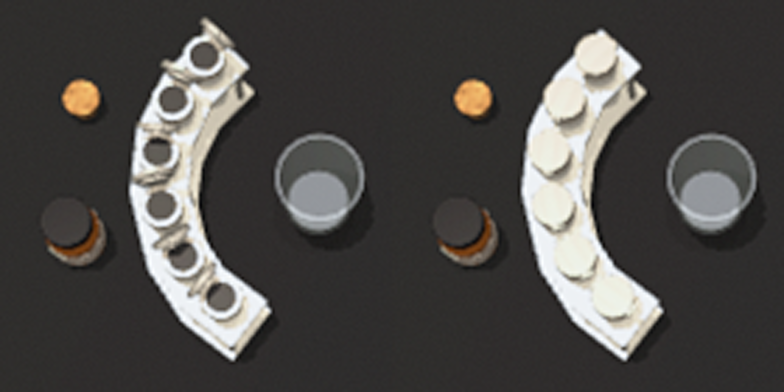

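View pics/top8.png

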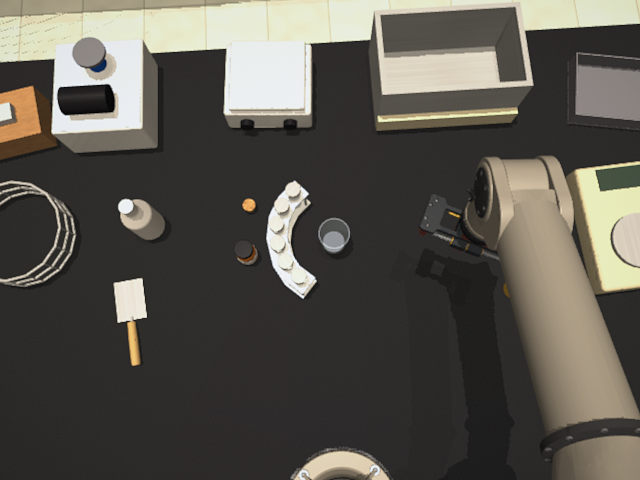

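```bash
python3 - <<'E'
from h import *
cv2.imwrite("pics/side8.png",optics.get_image("side")["color"][:,:,::-1])
so=cv2.imread("pics/side0.png");sn=cv2.imread("pics/side8.png");to=cv2.imread("pics/top0.png");tn=cv2.imread("pics/top8.png")
def shift(A,B,x0,y0,x1,y1):
    f=lambda I:cv2.cvtColor(np.ascontiguousarray(I[y0:y1,x0:x1]),cv2.COLOR_BGR2GRAY).astype(np.float32)
    w=cv2.createHanningWindow((x1-x0,y1-y0),cv2.CV_32F);return np.round(cv2.phaseCorrelate(f(A),f(B),w)[0],2)
for n,b in dict(rackbase=(225,270,335,315),jar=(225,270,268,330),stopper=(190,270,225,305)).items(): print("side",n,shift(so,sn,*b))
for n,b in dict(stopper=(235,190,263,220),jar=(230,235,262,272),beaker=(315,212,355,260),racklow=(285,262,325,305)).items(): print("top",n,shift(to,tn,*b))
E
```

```text
side rackbase [0.04 0.5 ]
side jar [ 0.55 -0.01]
side stopper [0.06 0.02]
top stopper [-0.07 -0.02]
top jar [0.   0.01]
top beaker [ 0.03 -0.  ]
top racklow [-0.47 -0.21]
```

View pics/side8.png

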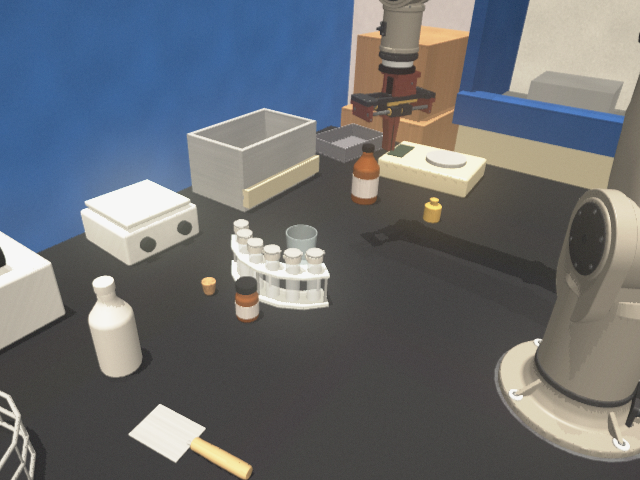

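```bash
python3 -c "
from bench import job;print(job.close_job())"
```

```text
the job is handed in; nothing more can be done
None
```

All six caps are shut. I traced the crescent with closed fingertips about 10 mm above the shut-cap level, from tube 1 (the far end, where the hinge sides come first) round to tube 6. The job was handed in at about 11.5 s.

- **Caps:** the final side and top pictures show all six lying flat. Pictures partway along showed caps 1–2, then 1–4, shut with the rest still open. I did not picture cap 5 shut before cap 6.
- **Force:** the readings at the end of each move stayed at about 2 N or less.
- **Rack:** shift readings were about 0.5 px (roughly 1 mm) in both the top and side views. The closed caps in view may account for some of that, so I can't rule out a millimetre of movement.
- **Jar:** it reads 0.55 px of shift in the side view but 0.01 px in the top view. The two disagree, and the rack sits in the same crop of the side picture; I take it as unmoved.
- **Beaker and stopper:** both read under 0.1 px of shift.
- **Other things:** I checked the wash bottle, amber bottle, weight and spatula by eye only, and they look where they were.
- **Finish:** the gripper ended raised at (0.50, -0.25, 0.246), touching nothing in the pictures, with about 1 N on the force reading, the same level as in free motion.

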